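# Seat a connector jig in the corner of its locating plate and hold it for clamping

### The job

Pick up the long brown jig with the row of white connectors and set it flat on the aluminium locating plate, connectors facing away from the plate's rail. Slide it into the corner so that its plain long side is home against the rail and its end is home against the side stop, firmly but without ramming it, and finish while still holding it pressed against both at once, ready to be clamped. Leave the other things on the bench where they are.

Things in the scene. Friction and masses are not known exactly. Their poses are not given: they have to be found in the camera images.
- nest: locating plate, flat aluminium plate fixed to the bench, 170 (x) by 260 (y) by 12 mm thick; origin at the centre of its underside, on the bench, so its top is at z = 12 mm; x points to the rail, y to the end where the side stop is, z up. It lies at another place and yaw (up to 0.35 rad) each time.
- rail: steel rail on the plate along its far edge, 20 mm wide (x), 240 mm long (y), 20 mm high above the plate; origin at the centre of its underside, on the plate's top; axes as the plate's; its straight working face looks along -x and lies 10 mm from its origin. On its top stand two clamps with black knobs 16 mm across, turned back away from the jig's place, reaching 25 mm above the rail's top.
- stop: side stop, steel block screwed on the plate near its +y end, 52 (x) by 20 (y) by 20 mm high with two flat screw heads 3 mm higher; origin at the centre of its underside, on the plate's top; axes parallel to the plate's; its working face looks along -y and lies 10 mm from its origin. It is rigidly fixed, at another place along the rail each time.
- corner (a point): point on the plate's top where the working faces of rail and side stop meet at a right angle; axes as the plate's: x into the rail, y into the stop, z up. When the jig is seated its axes are parallel to these and its centre lies at x = -35, y = -55, z = +26 mm from here.
- jig_center (a point): centre of the long jig, half-way up (26 mm above its underside): brown block 70 (x) by 110 (y) by 24 mm high, an aluminium grip block 36 (x) by 22 (y) by 28 mm high on the middle of its top. Its +x long side is plain; on its -x long side white connectors stand 8 mm proud; z up. About 0.33 kg (varies). Starts on the bench, yaw up to 0.6 rad either way.
- jig: the same long jig, its origin at the centre of its underside, axes as above. It slides easily on the plate, rail and stop (friction about 0.3).
- spare_center (a point): bystander: centre of the short brown jig, 70 by 72 by 24 mm with the same grip block on top and no connectors (empty dark pockets); 52 mm high in all. The two jigs swap places at random.
- spool_center (a point): bystander: centre of a solder-wire spool standing on end, 63 mm across, 48 mm high.
- flux: bystander: white flux bottle, 42 mm across, 110 mm high; origin at the centre of its underside.
- driver: bystander: screwdriver with black handle lying on the bench, 190 mm long.
Mind the look-alikes: they are no part of the job. Leave any blue look-alike of the jig alone.

How it is judged:
At the end, for the whole second after the job is handed in: The long jig lies flat (within 3 mm and 0.04 rad) and still on the plate, square to the rail within 0.03 rad, its centre within 3 mm of the seated place; it presses with over 2 N on the rail and over 2 N on the side stop at once, and the fingers still hold or push it (contact force between jig and rail above 2 N and contact force between jig and stop above 2 N and contact force between the fingers and jig above 1 N and x of jig_center in the frame of corner between -0.038 and -0.032 m and y of jig_center in the frame of corner between -0.058 and -0.052 m and z of jig_center in the frame of corner below 0.029 m and angle between jig_center's own z axis and vertical below 0.04 rad and angle between the x axis of jig_center and the x axis of corner, either way round below 0.03 rad and linear speed of jig below 0.02 m/s); the arm keeps its last pose, push and grip.
It fails at once if the jig was rammed against the rail or the side stop (over 60 N) (contact force between jig and rail above 60 N or contact force between jig and stop above 60 N).
It fails at once if another thing on the bench was moved by more than 25 mm (distance of any of spare_center, spool_center, flux, driver from where it was at the start of the episode above 0.025 m).
It also fails if it takes over 42 s, if anything falls off the work surface, if the arm or the gripper's body presses on something with over 40 N, if the wrist force passes 120 N, or if a joint passes its speed limit or range.

### The arm

A 6-joint arm with a two-finger parallel gripper is mounted at the origin on the work surface. World frame = base frame: x ahead of the robot, y to its left, z up, the work surface at z = 0. Lengths are in m, angles in rad, forces in N, time in s.
With the tool pointing down it reaches from about 0.275 to 0.75 m from the base axis. Payload 10.2 kg.
Tool frame: the origin (TCP) lies on the centre line of the jaws, within the pads' length; the fingertips stand 14 mm ahead of it and the grasp point (between the pads) lies 5 mm behind it (ctrl.finger_overhang is the distance from the TCP to the fingertips, in m); z points along the fingers, y is the line along which they close (so a half turn about z gives the same grasp; the last joint's range is limited). The gripper opens to 85 mm and grips with 20 to 120 N. Pads are 22 mm wide; open, the fingers measure 114 mm over their backs; the gripper's body (76 mm by 85 mm) begins 54 mm behind the grasp point. The pads swing forward as they close: fully open they stand 13 mm farther back than shut.
Start: joints at [-0.223, 0.313, 1.498, -0, 1.331, -0.223], TCP at [0.525, -0, 0.245] pointing down, gripper open.
Joint ranges: [-2.94, 2.94], [-0.97, 2.17], [0.19, 2.56], [-1.23, 4.37], [0.02, 3.11], [-2.88, 2.88]. Speed limits (rad/s): [2.39, 2.39, 3.01, 3.14, 3.14, 3.14].

### API

Orientations are given as a unit quaternion [x, y, z, w].
In Python, from workcell import ctrl, cams gives the robot as it stands.
- The arm moves only by the tool step_arm, never from a script. Its argument "rows" is a list of rows, each a list of 7 numbers: the shift along the tool's x, y, z each as a share of 150 mm, from -1 to 1, then the turn, a rotation vector about the tool's x, y, z each as a share of 360 degrees, from -1 to 1, then the closure, from -1 (fully open) to 1 (shut), so that 0 is half open. In form: [[x, y, z, ax, ay, az, jaw], ...]. A call has 1 to 20 rows; each row is the pose to reach, as a shift and turn from the pose commanded when the call began, along the tool's axes at that moment, turning the shorter way round; what a row does not reach only later rows make up. A row lasts 1/10 s, in which the tool goes at most 50 mm and 8.59 degrees, less where a joint would pass 70% of its speed; a pose out of reach is approached as far as the arm can. A call with a number of a shift or a turn outside -1 to 1 is refused whole. A call with a gripper value outside its range is refused whole. The fingers move at their own pace and stop on an object; "force" is the grip in N (left out, the last holds). Time passes only in rows, so rows that repeat a pose let the fingers close. It gives the time, the measured TCP pose, the force, the opening and the grip force at its end, in the units of the state.
- ctrl.read_state(): the state, without advancing time (a new reading comes with each control period).
- cams.capture(name): name is "scene" or "side" or "wrist"; returns a dict with "pixels" (420x560x3 uint8, red, green, blue), "intrinsics" (3x3 intrinsics, pixels), "D" ([k1, k2, p1, p2, k3] as OpenCV has them; the pictures are not rectified), "position" and "rotation" of the camera in the world. Camera axes: x right, y up, looking along -z (the intrinsics and any distortion apply to the point x, -y, -z); pixel columns grow to the right and rows downward; lengths in m; the calibration is good to about 2 mm. A picture is of the moment at which its call begins. There is no depth.
- ctrl.sign_off(): hands the job in; it is judged then, once.
The state is a dict: "t": time; "q": joint angles; "joint_velocities": joint speeds; "tau": joint torques, N m; "ee_pos": TCP position; "eef_rot": TCP orientation; "wrist_force": force on the tool from outside, world axes, zero at the start; "torque": the same for the moment, N m; "grip_width": finger opening in m; "grasp_force": force on a finger pad.
Only numpy, scipy, OpenCV 4.12 (cv2) and the standard library are available. Lean on these libraries where they do the work, as an engineer would, in place of code of your own. Each camera call takes 0.05 s, during which the arm holds its last target. There are 200 camera calls.

## Working session

There is one attempt and no reset: what is moved stays moved. The work goes in short steps, Python scripts to look and compute and a tool call to move; the robot and the scene stay as the last step left them, time stands still between calls to the robot, and variables do not carry over. Pictures are saved under pics/ and viewed, at most 12 in all, crops included, and the job is handed in when it is done.

Besides the shell and the picture viewer there is one more tool, called after "Emit:" as name(argument=value, ...) on one line, values as JSON. step_arm: Moves the arm, as the interface text tells. Its arguments: {"type":"object","properties":{"rows":{"type":"array","items":{"type":"array","items":{"type":"number","minimum":-1,"maximum":1}}},"force":{"type":"number"}},"required":["rows"]}

```bash
mkdir -p pics; ls
cat > h.py <<'E'
import numpy as np, cv2, pickle
from scipy.spatial.transform import Rotation as R
def load(n): return pickle.load(open(n+'.pkl','rb'))
def Rm(c):
    r=np.array(c['rotation'],float)
    return r if r.shape==(3,3) else R.from_quat(r).as_matrix()
def ray(c,uv):
    u=cv2.undistortPoints(np.array(uv,float).reshape(-1,1,2),np.array(c['intrinsics'],float),np.array(c['D'],float)).reshape(-1,2)
    d=np.c_[u[:,0],-u[:,1],-np.ones(len(u))]
    return np.array(c['position'],float),d@Rm(c).T
def plane(c,uv,z):
    p,d=ray(c,uv); return p+d*((z-p[2])/d[:,2])[:,None]
def proj(c,P):
    P=np.atleast_2d(P); q=(P-np.array(c['position']))@Rm(c)
    q=q*[1,-1,-1]
    return cv2.projectPoints(q,np.zeros(3),np.zeros(3),np.array(c['intrinsics'],float),np.array(c['D'],float))[0].reshape(-1,2)
E
python3 - <<'E'
from workcell import ctrl,cams
import pickle,cv2,numpy as np
for n in ['scene','side','wrist']:
    c=cams.capture(n); pickle.dump({k:(np.array(v)) for k,v in c.items()},open(n+'.pkl','wb'))
    cv2.imwrite(f'pics/{n}0.png',c['pixels'][:,:,::-1]); print(n,c['position'],c['rotation'])
print(ctrl.read_state(),ctrl.finger_overhang)
E
```

```text
pics
scene [ 1.15262751 -0.83058037  0.99915336] [0.37943267 0.11091698 0.23188787 0.88879485]
side [0.12893236 1.12023937 0.91502958] [-0.09650378  0.44290811  0.87086119 -0.19005318]
wrist [0.52400896 0.06901138 0.3739933 ] [-1.39877026e-01  6.93758118e-04 -2.71303649e-05  9.90168640e-01]
{'t': 0.15, 'q': array([-2.23414761e-01,  3.13313660e-01,  1.49823228e+00, -2.67312708e-05,
        1.33097613e+00, -2.23421463e-01]), 'joint_velocities': array([ 0.00053263, -0.0032801 , -0.00260724,  0.00139981,  0.00181329,
       -0.00042982]), 'tau': array([ 1.79854873e-03, -4.12368500e+01, -2.59796566e+01, -1.57318855e-04,
        3.17765021e-03, -3.62555340e-05]), 'ee_pos': array([5.24833838e-01, 1.14124230e-05, 2.44881929e-01]), 'eef_rot': array([ 7.07102086e-01,  7.07111324e-01, -2.58609980e-04, -3.86318145e-04]), 'wrist_force': array([-0.0829968 , -0.23506666,  0.20728769]), 'torque': array([ 0.03457026,  0.07500889, -0.00867277]), 'grasp_force': 0.0, 'grip_width': 0.0855527452340694} 0.014
```

View pics/scene0.png

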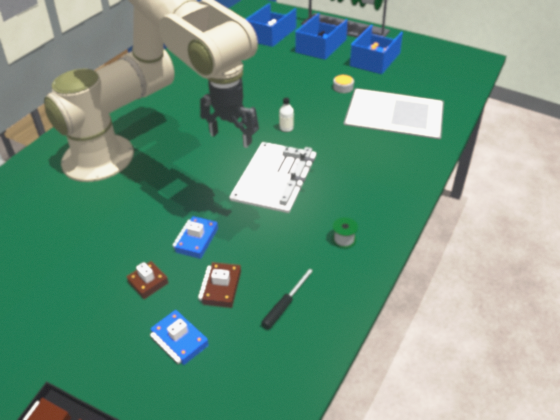

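View pics/side0.png

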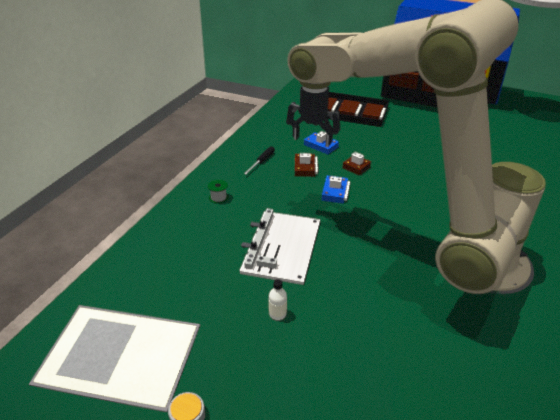

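View pics/wrist0.png

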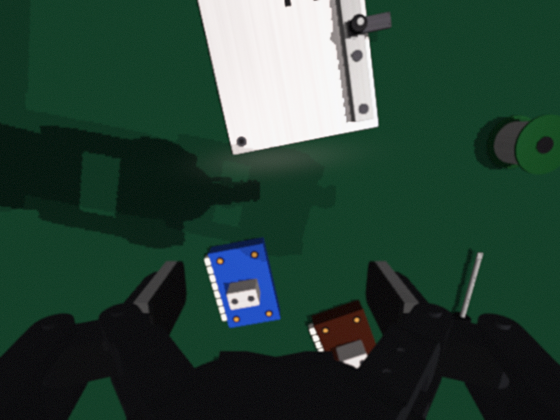

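The scene view shows four jig-like blocks: a blue one at (195,236), a brown one with a white connector row at (220,284), a short brown one at (147,279) and a blue one at (179,336). Only (220,284) is brown, long and fitted with connectors. The plate is at (275,175) with its rail at world +x and its stop toward +y. I'll confirm the jig in a crop and take a coarse position.

Run:
```python
from h import *
c=load('scene'); im=c['pixels']
cv2.imwrite('pics/crop1.png',cv2.resize(im[200:370,110:310,::-1],None,fx=4,fy=3.5*1,interpolation=cv2.INTER_CUBIC))
for n in ['scene','side']:
    c=load(n); im=c['pixels'].astype(int); r,g,b=im[...,0],im[...,1],im[...,2]
    m=((r>g+25)&(r>b+25)&(r<140)).astype(np.uint8)
    k,l,s,ce=cv2.connectedComponentsWithStats(m)
    for i in range(1,k):
        if s[i,4]>80: print(n,s[i],ce[i].round(1),plane(c,ce[i],0.024).round(3))
c=load('scene')
print('plate',plane(c,[[266,143],[316,150],[290,209],[232,194]],.012).round(3),'stop',plane(c,[[287,150],[310,152]],.032).round(3))
print('spool',plane(c,[344,226],.048),'flux',plane(c,[287,128],0))
```

```text
scene [128 262  38  34 421] [146.9 280.4] [[ 0.475 -0.312  0.024]]
scene [203 264  37  39 683] [222.8 286.4] [[ 0.641 -0.238  0.024]]
scene [ 28 398  42  22 558] [ 48.8 411.5] [[ 0.513 -0.682  0.024]]
side [339 100  21  14 215] [348.6 106.2] [[ 0.621 -0.71   0.024]]
side [363 103  21  16 222] [372.3 109.9] [[ 0.521 -0.717  0.024]]
side [295 154  20  21 243] [304.3 164.8] [[ 0.62  -0.205  0.024]]
side [344 158  26  16 176] [355.7 165. ] [[ 0.46  -0.278  0.024]]
plate [[0.44  0.292 0.012]
 [0.59  0.332 0.012]
 [0.645 0.071 0.012]
 [0.477 0.047 0.012]] stop [[0.526 0.268 0.032]
 [0.59  0.292 0.032]]
spool [[0.8104872  0.04870898 0.048     ]] flux [[0.44924165 0.40597591 0.        ]]
```

View pics/crop1.png

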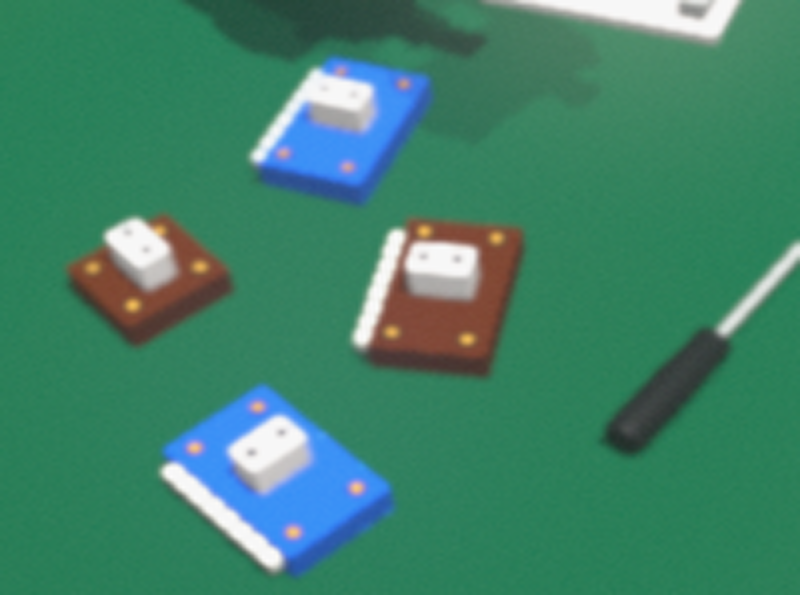

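The crop confirms the jig: long, brown, connector row on its left (world -x), grip block centred. It stands at about (0.63,-0.21). First I'll take a close look at the plate.

Emit:
step_arm(rows=[[0.33,0.05,0,0,0,0,-1],[0.66,0.1,0,0,0,0,-1],[1,0.1,0,0,0,0,-1],[1,0.1,0,0,0,0,-1],[1,0.1,0,0,0,0,-1],[1,0.1,0,0,0,0,-1]])

```text
t: 0.75
ee_pos: [0.54, 0.149, 0.2451]
eef_rot: [0.707, 0.707, -0.0, -0.0]
wrist_force: [-0.1, -1.0, -0.1]
grip_width: 0.0855
grasp_force: 0.0
```

Run:
```python
from h import *
from workcell import ctrl,cams
c=cams.capture('wrist'); pickle.dump({k:(np.array(v)) for k,v in c.items()},open('w1.pkl','wb'))
cv2.imwrite('pics/w1.png',c['pixels'][:,:,::-1]); s=ctrl.read_state(); print(s['t'],s['ee_pos'],s['q'],c['intrinsics'])
```

```text
0.8 [0.54012666 0.14872777 0.24522492] [ 5.96862965e-02  3.91110687e-01  1.38844083e+00 -2.37617313e-04
  1.36231698e+00  6.14278886e-02] [[306.22584243   0.         275.59933616]
 [  0.         306.22584243 211.29602574]
 [  0.           0.           1.        ]]
```

View pics/w1.png

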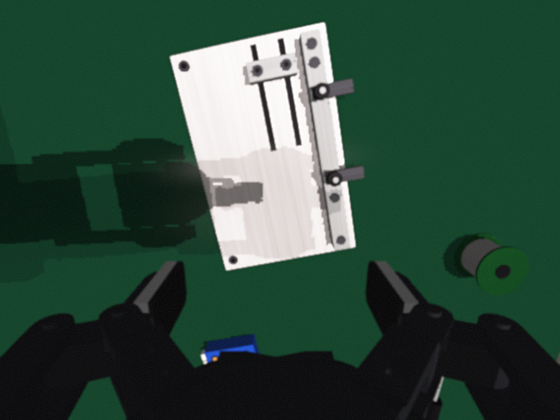

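The plate is fully visible: corners at about (171,56), (325,23), (355,248) and (227,270). The stop is at (250-298, 55-82) and the rail along the right.

Run:
```python
from h import *
c=load('w1'); im=c['pixels']; g=cv2.cvtColor(im,cv2.COLOR_RGB2HSV)
m=((g[...,1]<60)&(g[...,2]>70)).astype(np.uint8); m[285:]=0; m[:, 380:]=0
m=cv2.morphologyEx(m,cv2.MORPH_CLOSE,np.ones((9,9)))
cn=max(cv2.findContours(m,0,2)[0],key=cv2.contourArea); 
P=cv2.approxPolyDP(cv2.convexHull(cn),8,True).reshape(-1,2); print(P.tolist())
# edge lines: fit contour points in world at z=.012
W=plane(c,cn.reshape(-1,2),.012)[:,:2]
(cx,cy),wh,a=cv2.minAreaRect((W*1000).astype(np.float32)); print('rect',cx,cy,wh,a)
gray=cv2.cvtColor(im,cv2.COLOR_RGB2GRAY)
big=cv2.resize(im[20:140,220:360],None,fx=5,fy=5,interpolation=cv2.INTER_CUBIC); cv2.imwrite('pics/stop.png',big[:,:,::-1])
```

```text
[[324, 22], [353, 84], [364, 176], [355, 247], [226, 270], [169, 56]]
rect 539.6893920898438 179.1044921875 (197.7366180419922, 262.7257080078125) 10.980670928955078
```

View pics/stop.png

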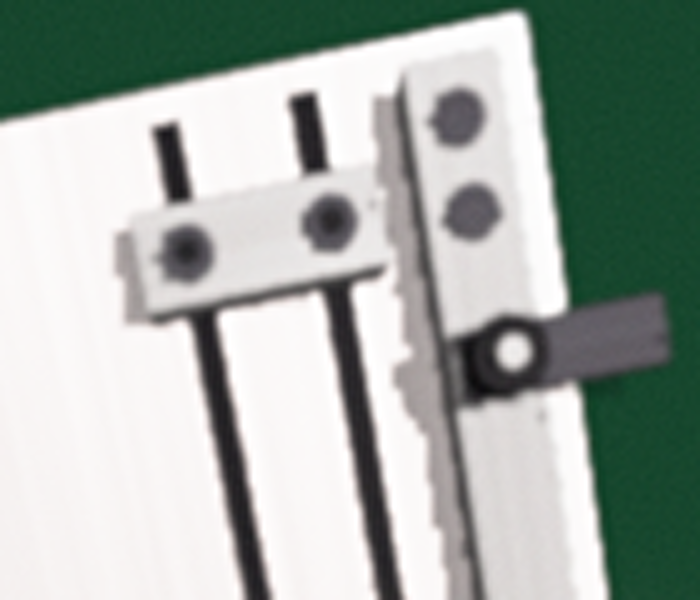

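Run:
```python
from h import *
c=load('w1')
Q=plane(c,[[169.5,56],[324.5,22.5],[355,247.5],[226.5,270.5]],.012)[:,:2]; print(Q.round(4).tolist(),[np.linalg.norm(Q[i]-Q[(i+1)%4]).round(4) for i in range(4)],Q.mean(0))
a=lambda v: np.arctan2(-v[0],v[1])
print('yaw L,R',a(Q[0]-Q[3]),a(Q[1]-Q[2]),'top,bot',a([-(Q[1]-Q[0])[1],(Q[1]-Q[0])[0]]),a([-(Q[2]-Q[3])[1],(Q[2]-Q[3])[0]]))
r=plane(c,[[301.2,35],[317,138]],.032)[:,:2]; s=plane(c,[[250,82.4],[296.6,72.4]],.032)[:,:2]
print('rail',r,a(r[0]-r[1]),'stop',s,np.linalg.norm(s[1]-s[0]))
yaw=np.mean([a(Q[0]-Q[3]),a(Q[1]-Q[2])]); M=np.array([[np.cos(yaw),-np.sin(yaw)],[np.sin(yaw),np.cos(yaw)]])
print('in plate frame: rail',(r-Q.mean(0))@M,'stop',(s-Q.mean(0))@M)
```

```text
[[0.4239, 0.289], [0.5908, 0.3211], [0.6403, 0.0652], [0.4746, 0.0329]] [np.float64(0.17), np.float64(0.2607), np.float64(0.1688), np.float64(0.2611)] [0.5324042  0.17704632]
yaw L,R 0.1955022476195211 0.19110077846447113 top,bot 0.18952822263863534 0.1920942599477395
rail [[0.5648931  0.30393521]
 [0.58414864 0.20235606]] 0.1873390925528401 stop [[0.51237078 0.25913314]
 [0.56080653 0.26877489]] 0.049386073414818016
in plate frame: rail [[0.05625915 0.11828451]
 [0.05564271 0.01489825]] stop [[-0.00389142  0.0844064 ]
 [ 0.0454944   0.08456407]]
```

Emit:
step_arm(rows=[[-0.33,0.2,0,0,0,-0.024,-1],[-0.66,0.4,0,0,0,-0.048,-1],[-1,0.5,0,0,0,-0.072,-1],[-1,0.5,0,0,0,-0.096,-1],[-1,0.5,0,0,0,-0.119,-1],[-1,0.5,0,0,0,-0.143,-1],[-1,0.5,0,0,0,-0.167,-1],[-1,0.5,0,0,0,-0.19,-1],[-1,0.5,0,0,0,-0.21,-1],[-1,0.5,0,0,0,-0.23,-1],[-1,0.5,0,0,0,-0.25,-1],[-1,0.5,0,0,0,-0.25,-1]])

```text
t: 2.0
ee_pos: [0.6149, -0.0014, 0.2453]
eef_rot: [0.0, 1.0, -0.0, -0.0]
wrist_force: [-0.2, -0.2, -0.2]
grip_width: 0.0855
grasp_force: 0.0
```

Emit:
step_arm(rows=[[0,-0.33,0,0,0,0,-1],[0,-0.66,0,0,0,0,-1],[0,-1,0,0,0,0,-1],[0,-1,0,0,0,0,-1]])

```text
t: 2.4
ee_pos: [0.614, -0.1566, 0.2447]
eef_rot: [0.006, 1.0, -0.001, -0.0]
wrist_force: [-0.8, 0.8, -0.2]
grip_width: 0.0851
grasp_force: 0.0
```

Emit:
step_arm(rows=[[0.05,-0.2,0,0,0,0,-1],[0.1,-0.4,0,0,0,0,-1],[0.1,-0.4,0,0,0,0,-1],[0.1,-0.4,0,0,0,0,-1],[0.1,-0.4,0,0,0,0,-1]])

```text
t: 2.9
ee_pos: [0.6001, -0.2094, 0.2454]
eef_rot: [0.0, 1.0, 0.0, 0.0]
wrist_force: [0.4, 0.4, -0.0]
grip_width: 0.0855
grasp_force: 0.0
```

Run:
```python
from h import *
from workcell import ctrl,cams
c=cams.capture('wrist'); pickle.dump({k:(np.array(v)) for k,v in c.items()},open('w2.pkl','wb'))
s=ctrl.read_state(); print(s['t'],s['ee_pos'],s['eef_rot'],s['q'])
im=c['pixels'].astype(int); r,g,b=im[...,0],im[...,1],im[...,2]
m=((r>g+25)&(r>b+25)).astype(np.uint8)
k,l,st,ce=cv2.connectedComponentsWithStats(m)
for i in range(1,k):
    if st[i,4]>300:
        cn=max(cv2.findContours((l==i).astype(np.uint8),0,2)[0],key=cv2.contourArea).reshape(-1,2)
        W=plane(c,cn,.024)[:,:2]; print(st[i],ce[i],cv2.minAreaRect((W*1000).astype(np.float32)))
cv2.imwrite('pics/w2.png',c['pixels'][:,:,::-1])
```

```text
2.95 [ 0.60018828 -0.20915937  0.24538889] [6.38353364e-05 9.99999994e-01 6.64650968e-05 5.67164679e-05] [-5.19411520e-01  5.64183417e-01  1.12453038e+00  1.72902110e-04
  1.45284636e+00 -2.09010052e+00]
[ 148   14   79   87 3250] [186.63876923  59.16153846] ((462.78070068359375, -304.15216064453125), (72.27609252929688, 69.19304656982422), 72.92191314697266)
[ 208  164  106   85 4209] [261.38061297 206.40555952] ((625.9148559570312, -228.94342041015625), (69.74929809570312, 109.70166015625), 21.767610549926758)
```

View pics/w2.png

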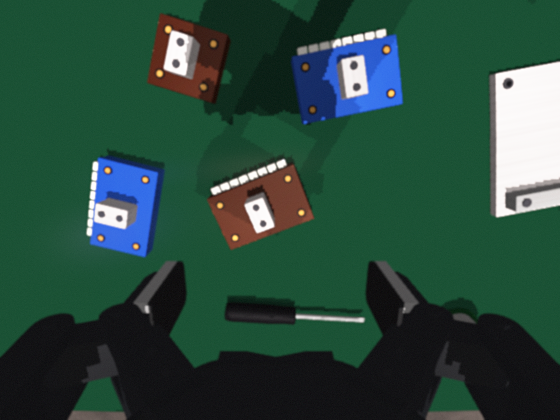

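The close view shows the jig at (261,206). Its top measures 69.7 x 109.7 mm, which matches, with centre (0.626,-0.229) and yaw +0.38. Going in to grasp the block across its 22 mm side.

Emit:
step_arm(rows=[[-0.1,-0.07,0.2,0,0,-0.02,-1],[-0.171,-0.132,0.4,0,0,-0.04,-1],[-0.171,-0.132,0.65,0,0,-0.06,-1],[-0.171,-0.132,0.9,0,0,-0.0605,-1],[-0.171,-0.132,1,0,0,-0.0605,-1],[-0.171,-0.132,1,0,0,-0.0605,-1]])

```text
t: 3.55
ee_pos: [0.6252, -0.2288, 0.0937]
eef_rot: [-0.189, 0.982, 0.001, -0.001]
wrist_force: [-0.1, 0.5, 0.6]
grip_width: 0.0853
grasp_force: 0.0
```

Emit:
step_arm(rows=[[0,0,0.12,0,0,0,-1],[0,0,0.24,0,0,0,-1],[0,0,0.35,0,0,0,-1],[0,0,0.35,0,0,0,-1],[0,0,0.35,0,0,0,-1]])

```text
t: 4.05
ee_pos: [0.6262, -0.23, 0.044]
eef_rot: [-0.189, 0.982, -0.001, 0.001]
wrist_force: [-0.1, -0.3, 0.4]
grip_width: 0.0852
grasp_force: 0.0
```

Emit:
step_arm(force=60, rows=[[0,0,0,0,0,0,0.2],[0,0,0,0,0,0,0.4],[0,0,0,0,0,0,0.5],[0,0,0,0,0,0,0.7],[0,0,0,0,0,0,1],[0,0,0,0,0,0,1],[0,0,0,0,0,0,1],[0,0,0,0,0,0,1]])

```text
t: 4.85
ee_pos: [0.6259, -0.2299, 0.0432]
eef_rot: [-0.189, 0.982, -0.0, 0.0]
wrist_force: [-0.5, -0.2, 4.8]
grip_width: 0.0206
grasp_force: 60.5
```

Emit:
step_arm(rows=[[0,0,-0.1,0,0,0,1],[0,0,-0.3,0,0,0,1],[0,0,-0.5,0,0,0,1],[0,0,-0.66,0,0,0,1],[0,0,-0.66,0,0,0,1],[0,0,-0.66,0,0,0,1]])

```text
t: 5.45
ee_pos: [0.6252, -0.2296, 0.1409]
eef_rot: [-0.189, 0.982, 0.0, -0.001]
wrist_force: [-1.5, 1.0, -4.3]
grip_width: 0.0211
grasp_force: 59.7
```

Run:
```python
from h import *
from workcell import ctrl,cams
s=ctrl.read_state(); print(s['t'],s['ee_pos'],s['wrist_force'],s['torque'],s['grip_width'],s['grasp_force'])
c=cams.capture('wrist');cv2.imwrite('pics/w3.png',c['pixels'][:,:,::-1])
```

```text
5.45 [ 0.62521243 -0.22957266  0.14090675] [-1.48832724  1.04727629 -4.28917439] [-0.0122002   0.00554665 -0.02999551] 0.021149286243310503 59.67372536659241
```

View pics/w3.png

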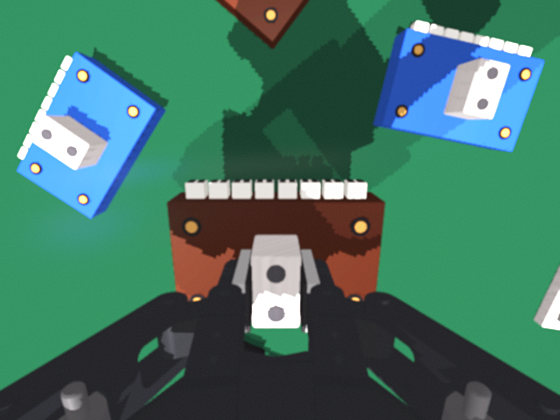

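The jig is lifted, level and square in the jaws: the block is at (276,280) and the connector row at (185-365,190) is parallel to the image. Carrying it to the plate.

Emit:
step_arm(rows=[[-0.03,0.2,0,0,0,0,1],[-0.07,0.45,0,0,0,0,1],[-0.11,0.7,0,0,0,0,1],[-0.16,1,0,0,0,0,1]])

```text
t: 5.9
ee_pos: [0.591, -0.0806, 0.1398]
eef_rot: [-0.188, 0.982, 0.001, -0.001]
wrist_force: [0.0, 0.4, -3.2]
grip_width: 0.0211
grasp_force: 59.8
```

Emit:
step_arm(rows=[[-0.04,0.25,0,0,0,0,1],[-0.08,0.5,0,0,0,0,1],[-0.12,0.75,0,0,0,0,1],[-0.16,1,0,0,0,0,1]])

```text
t: 6.3
ee_pos: [0.5575, 0.0681, 0.1401]
eef_rot: [-0.189, 0.982, 0.0, -0.002]
wrist_force: [0.3, -0.3, -3.3]
grip_width: 0.0208
grasp_force: 59.8
```

Emit:
step_arm(rows=[[-0.04,0.25,0,0,0,0.01,1],[-0.08,0.5,0,0,0,0.02,1],[-0.11,0.7,0,0,0,0.03,1],[-0.127,0.813,0,0,0,0.03,1],[-0.127,0.813,0,0,0,0.03,1],[-0.127,0.813,0,0,0,0.03,1]])

```text
t: 6.9
ee_pos: [0.5309, 0.1866, 0.1406]
eef_rot: [-0.096, 0.995, -0.0, -0.001]
wrist_force: [0.1, 0.7, -3.5]
grip_width: 0.0208
grasp_force: 59.8
```

Emit:
step_arm(rows=[[0,0,0.15,0,0,0,1],[0,0,0.3,0,0,0,1],[0,0,0.42,0,0,0,1],[0,0,0.5,0,0,0,1],[0,0,0.54,0,0,0,1],[0,0,0.54,0,0,0,1],[0,0,0.54,0,0,0,1]])

```text
t: 7.6
ee_pos: [0.5318, 0.1868, 0.0615]
eef_rot: [-0.096, 0.995, 0.0, 0.001]
wrist_force: [0.1, -0.2, -2.5]
grip_width: 0.0209
grasp_force: 59.9
```

Run:
```python
from h import *
from workcell import ctrl,cams
s=ctrl.read_state(); print(s['t'],s['ee_pos'],s['eef_rot'],s['wrist_force'])
c=cams.capture('wrist');pickle.dump({k:(np.array(v)) for k,v in c.items()},open('w4.pkl','wb'))
cv2.imwrite('pics/w4.png',c['pixels'][:,:,::-1])
```

```text
7.6 [0.53183627 0.18675208 0.06145131] [-9.55516805e-02  9.95424306e-01  6.42221339e-06  5.72787000e-04] [ 0.06212812 -0.21693372 -2.47829431]
```

View pics/w4.png

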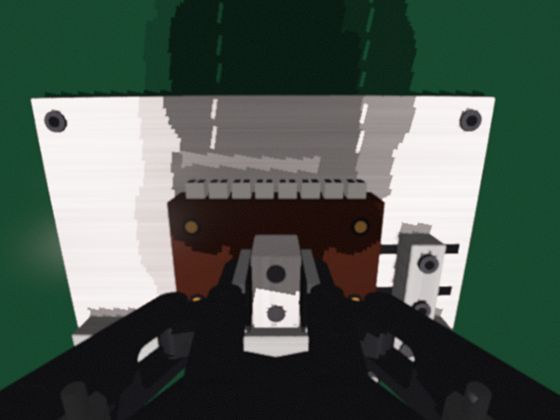

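The view shows the jig above the plate, parallel to its edge (connector row at 190, plate edge at 97). The stop is at (420,270) on the right, with clear gaps. Lowering it.

Emit:
step_arm(rows=[[0,0,0.015,0,0,0,1],[0,0,0.03,0,0,0,1],[0,0,0.037,0,0,0,1],[0,0,0.043,0,0,0,1],[0,0,0.046,0,0,0,1],[0,0,0.046,0,0,0,1]])

```text
t: 8.25
ee_pos: [0.5319, 0.187, 0.0552]
eef_rot: [-0.096, 0.995, 0.0, 0.001]
wrist_force: [-2.7, -0.6, 8.0]
grip_width: 0.0209
grasp_force: 61.5
```

Emit:
step_arm(rows=[[-0.015,0.015,0,0,0,0,1],[-0.03,0.03,0,0,0,0,1],[-0.045,0.045,0,0,0,0,1],[-0.06,0.06,0,0,0,0,1],[-0.075,0.075,0,0,0,0,1],[-0.09,0.09,0,0,0,0,1],[-0.1,0.1,0,0,0,0,1],[-0.107,0.107,0,0,0,0,1],[-0.107,0.107,0,0,0,0,1]])

```text
t: 9.15
ee_pos: [0.545, 0.2058, 0.0552]
eef_rot: [-0.096, 0.995, -0.0, 0.001]
wrist_force: [-0.8, 0.0, 6.2]
grip_width: 0.0207
grasp_force: 61.2
```

```bash
cat > st.py <<'E'
import numpy as np
from scipy.spatial.transform import Rotation as R
from workcell import ctrl
s=ctrl.read_state(); Rt=R.from_quat(s['eef_rot']).as_matrix(); y=.192
M=np.array([[np.cos(y),-np.sin(y)],[np.sin(y),np.cos(y)]])
d=np.array([s['ee_pos'][0]-.5474,s['ee_pos'][1]-.2100])@M
print(s['t'],'gap xy mm',d*1000,'z',s['ee_pos'][2],'F plate',s['wrist_force'][:2]@M,s['wrist_force'][2],'T',s['torque'],'yaw',np.arctan2(-Rt[0,1],Rt[1,1]),s['grip_width'])
E
python3 st.py
```

```text
9.15 gap xy mm [-3.17121062 -3.64967207] z 0.05518111468209286 F plate [-0.80836753  0.20430629] 6.152723985278744 T [-0.16758862  0.12372836 -0.02170156] yaw 0.1917583379782479 0.02072832044259539
```

Now towards the rail in 0.6 mm steps, then check.

Emit:
step_arm(rows=[[-0.004,0,0,0,0,0,1],[-0.008,0,0,0,0,0,1],[-0.012,0,0,0,0,0,1],[-0.016,0,0,0,0,0,1],[-0.016,0,0,0,0,0,1]])

```text
t: 9.65
ee_pos: [0.546, 0.2061, 0.0552]
eef_rot: [-0.096, 0.995, -0.0, -0.001]
wrist_force: [-8.4, -3.4, 12.5]
grip_width: 0.0208
grasp_force: 62.0
```

```bash
python3 st.py
```

```text
9.65 gap xy mm [-2.12634049 -3.58544746] z 0.055201674257913176 F plate [-8.89786322 -1.73313123] 12.476763119409634 T [-0.41498413  1.32747257  0.0029584 ] yaw 0.19199094240036732 0.020778414104935396
```

The rail is touched at about 9 N. Now towards the stop.

Emit:
step_arm(rows=[[-0.016,0.004,0,0,0,0,1],[-0.016,0.008,0,0,0,0,1],[-0.016,0.012,0,0,0,0,1],[-0.016,0.016,0,0,0,0,1],[-0.016,0.016,0,0,0,0,1]])

```text
t: 10.15
ee_pos: [0.546, 0.207, 0.0553]
eef_rot: [-0.096, 0.995, -0.002, -0.004]
wrist_force: [-21.2, -17.0, 21.5]
grip_width: 0.0208
grasp_force: 63.4
```

```bash
python3 st.py
```

```text
10.15 gap xy mm [-1.96668301 -2.72196781] z 0.05528667804566119 F plate [-24.06394514 -12.68838064] 21.480769251403668 T [-2.4044228   3.22326053 -0.02039448] yaw 0.1923913129537246 0.02079103148734995
```

Emit:
step_arm(rows=[[0.004,0,0,0,0,0,1],[0.008,0.002,0,0,0,0,1],[0.008,0.002,0,0,0,0,1],[0.008,0.002,0,0,0,0,1],[0.008,0.002,0,0,0,0,1]])

```text
t: 10.65
ee_pos: [0.5458, 0.2075, 0.0552]
eef_rot: [-0.096, 0.995, -0.001, -0.002]
wrist_force: [-14.6, -12.5, 16.7]
grip_width: 0.021
grasp_force: 62.5
```

Run:
```python
exec(open('st.py').read())
from h import *
from workcell import cams
q=[]
for n in ['wrist','scene']:
    c=cams.capture(n); cv2.imwrite(f'pics/{n}5.png',c['pixels'][:,:,::-1])
    q.append(c['pixels'][:,:,::-1] if n=='wrist' else cv2.resize(c['pixels'][100:240,210:350,::-1],(420,420),interpolation=cv2.INTER_CUBIC))
b=np.hstack(q); cv2.imwrite('pics/end.png',cv2.resize(b,(800,int(b.shape[0]*800/b.shape[1]))))
exec(open('st.py').read())
```

```text
10.65 gap xy mm [-2.0754537  -2.10679779] z 0.05523205723732411 F plate [-16.70249739  -9.49307941] 16.69309871176016 T [-1.77770883  2.2132916  -0.02438307] yaw 0.19205382473221821 0.020975649122127484
10.75 gap xy mm [-2.07420865 -2.11664436] z 0.05519646314404214 F plate [-16.7870947  -9.4125369] 16.41530248180848 T [-1.74849724  2.23718113 -0.04389818] yaw 0.19209558943728855 0.020774888398868263
```

View pics/end.png

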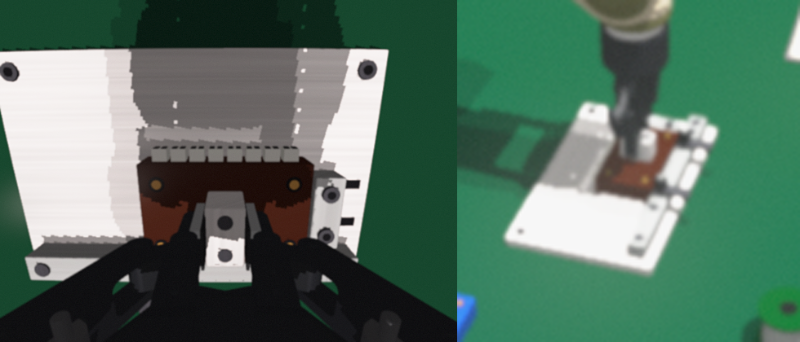

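It's unclear whether the side force comes from the stop or is only friction. I'll ease the downward push slightly, push further in y and see whether the motion stops.

Emit:
step_arm(rows=[[0.002,0.002,-0.002,0,0,0,1],[0.002,0.004,-0.003,0,0,0,1],[0.002,0.006,-0.003,0,0,0,1],[0.002,0.006,-0.003,0,0,0,1]])

```text
t: 11.15
ee_pos: [0.5455, 0.2087, 0.0552]
eef_rot: [-0.096, 0.995, -0.001, -0.002]
wrist_force: [-10.6, -11.0, 12.6]
grip_width: 0.0207
grasp_force: 61.9
```

```bash
python3 st.py
```

```text
11.15 gap xy mm [-2.06279348 -0.88840354] z 0.0552494315522184 F plate [-12.54182344  -8.72525755] 12.564288822148114 T [-1.35252002  1.72497538 -0.0648509 ] yaw 0.19199109005419407 0.020709283502959912
```

It was still sliding, at about 9 N of friction, so I'll go on.

Emit:
step_arm(rows=[[0,0.003,0,0,0,0,1],[0,0.006,0,0,0,0,1],[0,0.006,0,0,0,0,1]])

```text
t: 11.45
ee_pos: [0.5454, 0.2096, 0.0552]
eef_rot: [-0.096, 0.995, -0.001, -0.002]
wrist_force: [-11.7, -10.2, 12.7]
grip_width: 0.0209
grasp_force: 61.9
```

Emit:
step_arm(rows=[[0,0.003,0,0,0,0,1],[0,0.006,0,0,0,0,1],[0,0.006,0,0,0,0,1]])

```text
t: 11.75
ee_pos: [0.5452, 0.2105, 0.0552]
eef_rot: [-0.096, 0.995, -0.001, -0.002]
wrist_force: [-10.7, -8.5, 12.7]
grip_width: 0.0205
grasp_force: 61.9
```

```bash
python3 st.py
```

```text
11.75 gap xy mm [-2.07749169  0.94691019] z 0.05524027495113763 F plate [-12.08870554  -6.31077061] 12.676173401116998 T [-1.35140503  1.68554378 -0.04711092] yaw 0.19210077668864964 0.02054269697399783
```

Still sliding freely: 0.9 mm moved per 0.9 mm commanded, with the force steady.

Emit:
step_arm(rows=[[0,0.003,0,0,0,0,1],[0,0.006,0,0,0,0,1],[0,0.006,0,0,0,0,1]])

```text
t: 12.05
ee_pos: [0.5452, 0.2107, 0.0552]
eef_rot: [-0.096, 0.995, -0.002, -0.002]
wrist_force: [-11.1, -12.5, 12.5]
grip_width: 0.0209
grasp_force: 62.0
```

Emit:
step_arm(rows=[[0,0.003,0,0,0,0,1],[0,0.006,0,0,0,0,1],[0,0.006,0,0,0,0,1]])

```text
t: 12.35
ee_pos: [0.5451, 0.2108, 0.0553]
eef_rot: [-0.096, 0.995, -0.002, -0.002]
wrist_force: [-11.0, -18.7, 12.7]
grip_width: 0.0206
grasp_force: 62.0
```

```bash
python3 st.py
```

```text
12.35 gap xy mm [-2.06512514  1.19900424] z 0.05525590657259315 F plate [-14.35240097 -16.27709667] 12.749753687107198 T [-2.67634242  1.69861666 -0.01835479] yaw 0.19204212171932675 0.020605566912582775
```

Emit:
step_arm(rows=[[0,0,0,0,0,0,1],[0,0,0,0,0,0,1],[0,0,0,0,0,0,1],[0,0,0,0,0,0,1]])

```text
t: 12.75
ee_pos: [0.5452, 0.2108, 0.0553]
eef_rot: [-0.096, 0.995, -0.002, -0.002]
wrist_force: [-10.5, -18.6, 12.7]
grip_width: 0.0208
grasp_force: 62.0
```

Run:
```python
exec(open('st.py').read())
from h import *
from workcell import cams
c=cams.capture('wrist'); cv2.imwrite('pics/end2.png',c['pixels'][:,:,::-1])
```

```text
12.75 gap xy mm [-2.04633162  1.20317526] z 0.055283777818766276 F plate [-13.8817298  -16.26905688] 12.709318848928103 T [-2.63309215  1.6084339   0.00360088] yaw 0.19196452755140095 0.0208073887923556
```

View pics/end2.png

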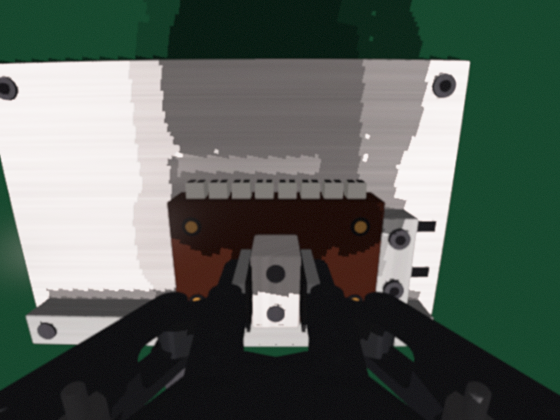

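The jig's end meets the stop at column 383, it is square to the plate, and the pushes are steady at about 14 N into the rail and 16 N into the stop. Handing in.

```bash
python3 -c "
from workcell import ctrl
print(ctrl.sign_off())"
```

```text
the job is handed in; nothing more can be done
None
```

I handed the job in at about 12.8 s with the long brown jig flat on the plate, still gripped and pressed against the rail (about 14 N at the wrist) and the side stop (about 16 N); the sign-off gave no verdict.

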